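Set out the finished repairs on the jeweller's collection tray

ROBOT

A 6-joint arm with a two-finger parallel gripper is mounted at the origin on the work surface. World frame = base frame: x ahead of the robot, y to its left, z up, the work surface at z = 0. Lengths are in mm, angles in rad, forces in N, time in s.
With the tool pointing down it reaches from about 300 to 775 mm from the base axis. Payload 14.6 kg.
Tool frame: the origin (TCP) lies on the centre line of the jaws, within the pads' length; the fingertips stand manip.tcp_to_tips ahead of it and the grasp point (between the pads) lies 5 mm behind it (manip.tcp_to_tips is the distance from the TCP to the fingertips, in mm); z points along the fingers, y is the direction in which the jaws open and shut (so a half turn about z gives the same grasp; the last joint's range is limited). The gripper opens to 94 mm and grips with 3 to 60 N. Pads are 16 mm wide; open, the fingers measure 119 mm over their backs; the gripper's body (75 mm by 177 mm) begins 78 mm behind the grasp point.
Start: joints at [1.237, 0.3, 1.521, -0, 1.321, -0.067], TCP at [145.003, 530.531, 190.546] pointing down, gripper open.
Joint ranges: [-3.03, 3.03], [-0.79, 2.21], [0.23, 2.52], [-1.04, 4.18], [0, 3.07], [-2.55, 2.55]. Speed limits (rad/s): [2.22, 2.22, 2.57, 3.14, 3.14, 3.14].

INTERFACE

Orientations are given as [roll, pitch, yaw] about the fixed x, y, z axes, in that order (R = Rz(yaw) Ry(pitch) Rx(roll)).
In Python, from cell import manip, optics, workorder gives the robot as it stands. The module is installed in compiled form; this text tells all that it offers.
- The arm moves only by the tool jog_arm, never from a script. Its argument "deltas" is text: rows parted by semicolons, each of 5 numbers parted by spaces: the shift along the tool's x, y, z in mm, then the turn about the tool's z in rad, then the finger opening in mm, from 0 to 94. In form: tx ty tz twist grip; .... A call has exactly 10 rows; each row is the pose to reach, as a shift and turn from the pose commanded when the call began, along the tool's axes at that moment; what a row does not reach only later rows make up. A row lasts 1/8 s, in which the tool goes at most 62.5 mm and 10.7 degrees, less where a joint would pass 70% of its speed; a pose out of reach is approached as far as the arm can. A call with a gripper value outside its range is refused whole. The fingers move at their own pace and stop on an object; "squeeze" is the grip in N (left out, the last holds). Time passes only in rows, so rows that repeat a pose let the fingers close, or fill a call up. It gives the time, the measured TCP pose, the force and the opening at its end, in the units of the state.
- manip.read_state(): the state, without advancing time (a new reading comes with each control period).
- optics.camera(name): name is "scene" or "top" or "wrist"; returns (picture, depth): 400x640x3 uint8, red, green, blue; 400x640 float32, mm along the optical axis (not along the pixel's ray), 0 where there is no reading.
- optics.get_calibration(name): a dict with "intrinsics" (3x3 intrinsics, pixels), "R" (3x3) and "t" (3): a world point X has camera coordinates R X + t; the wrist camera has in their place "hand_eye" (4x4, takes a point from camera to tool coordinates, whose origin is the TCP and whose axes are the flange's). Camera axes: x right, y down, z forward; pixel columns grow to the right and rows downward; lengths in mm; the calibration is good to about 2 mm. A picture is of the moment at which its call begins: read the wrist's pose just before it. get_calibration takes no time and is no camera call.
- workorder.sign_off(): hands the job in, once; it reports no verdict.
The state is a dict: "clock": time; "joints": joint angles; "qd": joint speeds; "effort": joint torques, N m; "eef_pos": TCP position; "eef_rot": TCP orientation; "wrist_force": force on the tool from outside, world axes, zero at the start; "moment": the same for the moment, N m; "finger_gap": finger opening in mm.
Only numpy, scipy, OpenCV 4.12 (cv2) and the standard library are available. Lean on these libraries where they do the work, as an engineer would, in place of code of your own. Each camera call takes 0.05 s, during which the arm holds its last target.

TASK

Set the finished repairs out on the collection tray, each on its own insert: the closed bangle over the upright spindle, the pocket watch face up in the large round recess, the heart locket in the small round recess and the ring box in the square recess, all lying flat and fully down. Lower each piece into place rather than dropping it. Leave the two unfinished pieces, the sawn-open bangle and the empty watch case, where they lie on the bench.

Things in the scene. Friction and masses are not known exactly. Their poses are not given: they have to be found in the camera images.
- bangle: finished silver bangle, a closed round hoop of round bar: outer diameter 78 mm, inner 60 mm, bar 9 mm thick, about 50 g, lying flat. Origin: centre of the hoop at its underside; z is the hoop's axis, up; x, y arbitrary. Can be pinched across the bar at any point of the hoop, 34.5 mm from the origin.
- sawn_bangle: unfinished bangle, to be left alone: same silver bar and size as the bangle (outer 78, inner 60, 9 mm thick) but sawn open, with a clear gap of about 17 mm in the hoop on its +x side. Origin as for the bangle.
- watch: finished brass pocket watch lying on its back, with white dial, hour marks and hands on top: round case 48 mm in diameter with upright sides between 2 and 11 mm above the underside, 13 mm thick, about 80 g. Its crown and wire bow stick out along its +x axis to 41 mm from the centre, between 4 and 9 mm above its underside. Origin: centre of the round case at its underside; z up through the dial.
- watch_case: unfinished pocket watch, to be left alone: the same brass outline (48 mm, 13 mm thick) but an empty open shell with no dial, 2.5 mm wall, 2 mm bottom. Its crown and wire bow stick out along its +x axis to 41 mm from the centre, between 4 and 9 mm above its underside. Origin as for the watch.
- locket: finished silver heart-shaped locket lying flat, 10 mm thick with a smaller raised heart on top, about 45 g. Origin on its underside near the middle: the point of the heart lies 19.6 mm along -x, the two round lobes end 15 mm along +x, a small wire bail between them reaches 20 mm along +x. The heart is widest, 37.6 mm along its y, at x = +4 mm: pinch it there; z up.
- ring_box: closed black ring box with a thin brass seam and a dark blue lid panel, 54 x 54 mm and 42 mm high, about 90 g, upright sides. Origin: centre of its underside; x and y square to its sides, z up.
- bangle_insert: 90 x 90 mm cream block, 14 mm thick, fixed; one of four in a row (92 mm pitch, order varies) filling a low wooden tray (rim 18 mm above the bench). Origin: centre of its underside, 8 mm above the bench; x across the tray, away from the robot, y along the row. Flat top with an upright wooden spindle at its centre, 14 mm in diameter, a little thinner at the top, 40 mm tall.
- watch_insert: 90 x 90 mm cream block, 14 mm thick, fixed; one of four in a row (92 mm pitch, order varies) filling a low wooden tray (rim 18 mm above the bench). Origin: centre of its underside, 8 mm above the bench; x across the tray, away from the robot, y along the row. Its top has the large round dark-lined recess: 80 mm diameter, 4 mm deep, centred, its floor 10 mm above the origin.
- locket_insert: 90 x 90 mm cream block, 14 mm thick, fixed; one of four in a row (92 mm pitch, order varies) filling a low wooden tray (rim 18 mm above the bench). Origin: centre of its underside, 8 mm above the bench; x across the tray, away from the robot, y along the row. Its top has the small round dark-lined recess: 60 mm diameter, 4 mm deep, centred, its floor 10 mm above the origin.
- box_insert: 90 x 90 mm cream block, 14 mm thick, fixed; one of four in a row (92 mm pitch, order varies) filling a low wooden tray (rim 18 mm above the bench). Origin: centre of its underside, 8 mm above the bench; x across the tray, away from the robot, y along the row. Its top has the square dark-lined recess: 72 x 72 mm, sides along x and y, 4 mm deep, centred, its floor 10 mm above the origin.
Mind the look-alikes: they are no part of the job. Leave any orange look-alike of the watch alone.

How it is judged:
By the outcome, as a careful person would: the job done as asked, in the order asked, and still so for the second after the job is handed in, with the robot touching nothing.
It also fails if it takes over 93 s, if anything falls off the work surface, if the arm or the gripper's body presses on something with over 40 N, if the wrist force passes 120 N, or if a joint passes its speed limit or range.

## Working session

There is one attempt and no reset: what is moved stays moved. The work goes in short steps, Python scripts to look and compute and a tool call to move; the robot and the scene stay as the last step left them, time stands still between calls to the robot, and variables do not carry over. Pictures are saved under pics/ and viewed, and the job is handed in when it is done.

Besides the shell and the picture viewer there is one more tool, called after "Emit:" by a JSON object that holds its "method" and its "body". jog_arm: Moves the arm, as the interface text tells. Its arguments: {"type":"object","properties":{"deltas":{"type":"string"},"squeeze":{"type":"number"}},"required":["deltas"]}

```bash
mkdir -p pics
cat > h.py <<'E'
import numpy as np, cv2
from cell import manip, optics, workorder
def grab(n,tag):
    p,d=optics.camera(n); cv2.imwrite(f'pics/{tag}.png',p[:,:,::-1]); np.save(f'pics/{tag}.npy',d); return p,d
def world(n,u,v,d):
    c=optics.get_calibration(n);K=np.array(c['intrinsics'])
    pc=np.linalg.inv(K)@np.array([u,v,1.])*d
    return np.array(c['R']).T@(pc-np.array(c['t']))
def world_z(n,u,v,z):
    c=optics.get_calibration(n);K=np.array(c['intrinsics']);R=np.array(c['R']);t=np.array(c['t'])
    o=-R.T@t; r=R.T@np.linalg.inv(K)@np.array([u,v,1.])
    return o+r*(z-o[2])/r[2]
E
python3 - <<'E'
from h import *
print(manip.read_state(), manip.tcp_to_tips)
grab('top','top0');grab('scene','sc0')
for n in('top','scene','wrist'):print(n,optics.get_calibration(n))
E
```

```text
{'clock': 0.0, 'joints': array([ 1.23740677e+00,  3.00487039e-01,  1.52160311e+00, -1.27681049e-05,
        1.32068037e+00, -6.65918264e-02]), 'qd': array([-1.66397412e-04, -5.12043734e-04,  5.65449362e-05, -2.74653575e-06,
       -1.77916106e-03,  8.55079106e-04]), 'effort': array([ 3.50549679e-03, -5.31814384e+01, -3.52730405e+01,  7.09880982e-02,
        2.44872255e-02, -8.48633658e-05]), 'eef_pos': array([144.91249173, 530.27049205, 189.96827765]), 'eef_rot': array([-3.14041658e+00, -6.60385790e-05,  2.87479805e+00]), 'wrist_force': array([-0.56829386,  0.14409808, -0.48808549]), 'moment': array([-0.01526072, -0.01355306,  0.03100028]), 'finger_gap': 93.54215938135667} 14.0
top {'intrinsics': array([[425.68770877,   0.        , 324.14456602],
       [  0.        , 425.68770877, 196.13388929],
       [  0.        ,   0.        ,   1.        ]]), 'R': array([[ 0.01642467, -0.9998519 ,  0.0051395 ],
       [-0.99805659, -0.01670377, -0.06003349],
       [ 0.06011045, -0.00414348, -0.99818313]]), 't': array([  -5.7004571 ,  513.21248296, 1052.06595087])}
scene {'intrinsics': array([[
[... 186 characters left out ...]
-0.00511214],
       [ 0.40536158, -0.43984459, -0.8013855 ],
       [-0.54935918,  0.58348038, -0.59812636]]), 't': array([-356.43964802, -158.45520206, 1219.91348991])}
wrist {'intrinsics': array([[283.1212958 ,   0.        , 323.08093   ],
       [  0.        , 283.1212958 , 204.62902532],
       [  0.        ,   0.        ,   1.        ]]), 'hand_eye': array([[-3.30067549e-04, -9.72924886e-01, -2.31121306e-01,
         6.82716942e+01],
       [ 9.99999744e-01, -1.74346477e-04, -6.94187140e-04,
        -3.33333695e-01],
       [ 6.35096759e-04, -2.31121476e-01,  9.72924694e-01,
        -1.93616430e+02],
       [ 0.00000000e+00,  0.00000000e+00,  0.00000000e+00,
         1.00000000e+00]])}
```

View pics/top0.png

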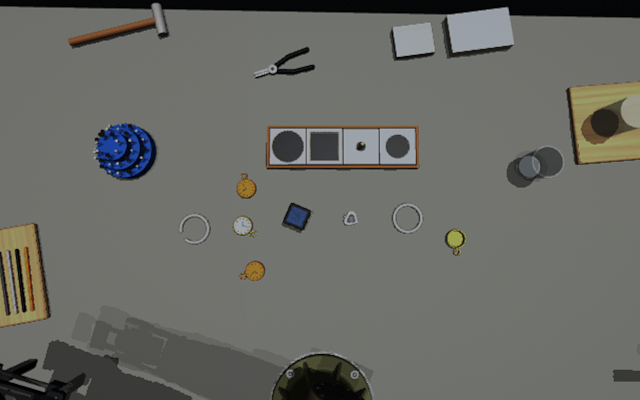

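View pics/sc0.png

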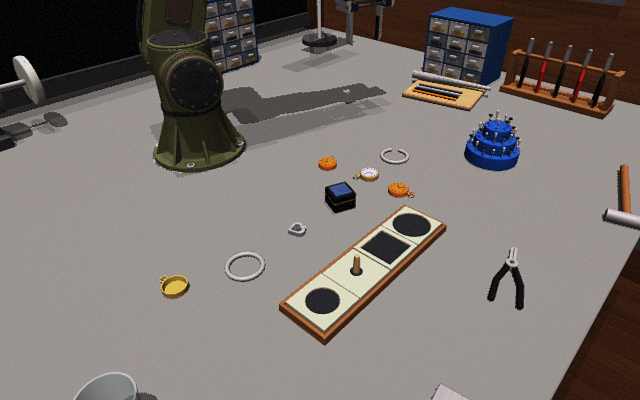

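The top view shows the tray at rows 127-168. From left to right its inserts are the large recess (288,147), square (324,147), spindle (361,146) and small recess (397,146). The pieces lie at rows 200-240: sawn bangle (195,229), watch (243,226), box (297,217), locket (350,218), bangle (407,218) and empty case (455,240). Orange look-alikes sit at (246,188) and (255,271).

Run:
```python
import cv2
p=cv2.imread('pics/top0.png')
a=p[165:275,170:330];cv2.imwrite('pics/cA.png',cv2.resize(a,None,fx=5,fy=5,interpolation=cv2.INTER_CUBIC))
a=p[190:260,330:480];cv2.imwrite('pics/cB.png',cv2.resize(a,None,fx=5,fy=5,interpolation=cv2.INTER_CUBIC))
a=p[115:180,260:425];cv2.imwrite('pics/cC.png',cv2.resize(a,None,fx=4.8,fy=4.8,interpolation=cv2.INTER_CUBIC))
```

```text
(no output)
```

View pics/cA.png

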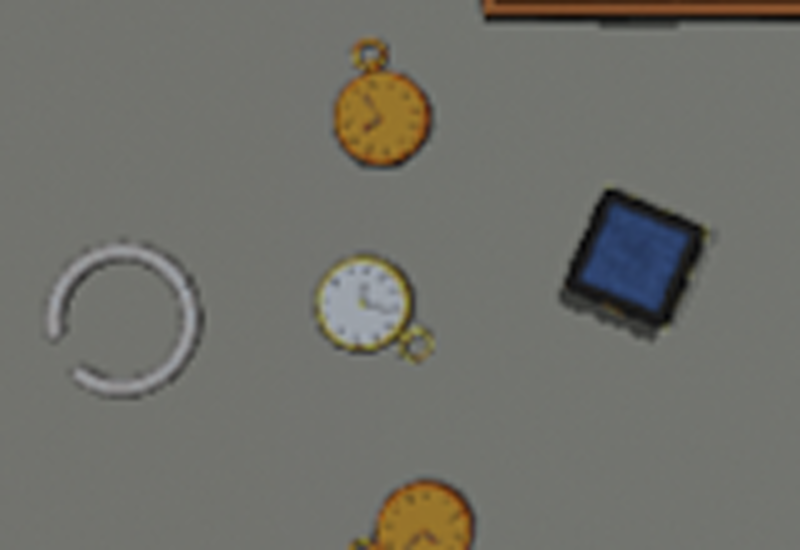

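View pics/cB.png

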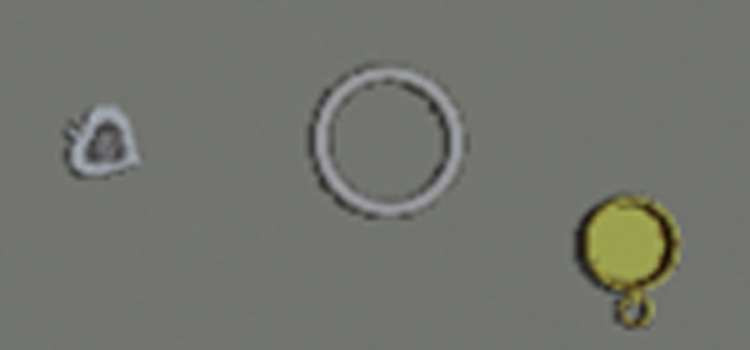

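View pics/cC.png

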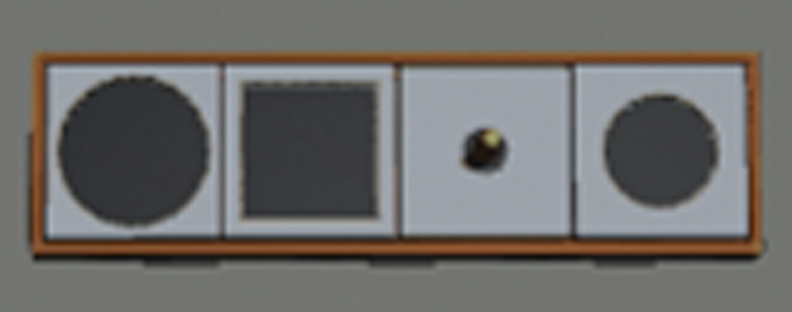

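```bash
cat >> h.py <<'E'
def crop(X,Y,s,ox,oy): return (X+.5)/s-.5+ox,(Y+.5)/s-.5+oy
E
python3 - <<'E'
from h import *
A=(5,170,165);B=(5,330,190);C=(4.8,260,115)
L=[('watch',362,304,A,13),('bow',416,344,A,6),('box c',635,258,A,42),('boxTL',610,190,A,42),('boxTR',708,234,A,42),('boxBR',667,325,A,42),('boxBL',566,290,A,42),('bangle',388,141,B,5),('bangleL',312,141,B,5),('bangleR',464,141,B,5),
('lk pt',140,159,B,7),('lk bail',73,130,B,5),('lk c',108,144,B,7),('lobe1',107,104,B,7),('lobe2',80,176,B,7),
('sawn',123,319,A,5),('case',628,243,B,13),('orange',382,117,A,13),
('W',134,151,C,22),('BX',311,151,C,22),('SP base',483,151,C,22),('SP top',492,138,C,62),('LK',660,151,C,22),('trayTL',35,55,C,18),('trayBR',760,251,C,18),('trayTR',760,55,C,18),('trayBL',35,251,C,18)]
for n,X,Y,c,z in L:
    u,v=crop(X,Y,*c); print(n,np.round((u,v),1),np.round(world_z('top',u,v,z),1))
E
```

```text
watch [242.  225.4] [436.6 207.   13. ]
bow [252.8 233.4] [416.9 180.6   6. ]
box c [296.6 216.2] [461.5  69.2  42. ]
boxTL [291.6 202.6] [494.5  82.1  42. ]
boxTR [311.2 211.4] [473.8  33.9  42. ]
boxBR [303.  229.6] [429.2  53.   42. ]
boxBL [282.8 222.6] [445.4 102.5  42. ]
bangle [407.2 217.8] [ 462.5 -208.     5. ]
bangleL [392.  217.8] [ 461.9 -169.6    5. ]
bangleR [422.4 217.8] [ 463.2 -246.4    5. ]
lk pt [357.6 221.4] [451.4 -82.6   7. ]
lk bail [344.2 215.6] [465.5 -48.7   5. ]
lk c [351.2 218.4] [458.7 -66.3   7. ]
lobe1 [351.  210.4] [478.8 -65.6   7. ]
lobe2 [345.6 224.8] [442.3 -52.4   7. ]
sawn [194.2 228.4] [427.  328.4   5. ]
case [455.2 238.2] [ 413.4 -326.9   13. ]
orange [246. 188.] [530.6 199.6  13. ]
W [287.5 146.1] [637.1  96.8  22. ]
BX [324.4 146.1] [638.7   4.3  22. ]
SP base [360.2 146.1] [640.3 -85.7  22. ]
SP top [362.1 143.4] [639.8 -86.6  62. ]
LK [397.1 146.1] [ 641.9 -178.4   22. ]
trayTL [266.9 126.1] [687.9 150.3  18. ]
trayBR [417.9 166.9] [ 590.7 -231.8   18. ]
trayTR [417.9 126.1] [ 694.6 -231.5   18. ]
trayBL [266.9 166.9] [584.2 147.7  18. ]
```

```bash
cat >> h.py <<'E'
import sys,math
def delta(cur,tgt):
    x,y,z,w=cur; X,Y,Z,W=tgt; dx,dy=X-x,Y-y
    tw=(w-W+math.pi)%(2*math.pi)-math.pi
    j1=math.atan2(Y,X); 
    return np.round([dx*math.cos(w)+dy*math.sin(w), dx*math.sin(w)-dy*math.cos(w), z-Z],1), round(tw,3),'j6',round(((j1+math.pi/2-W+math.pi)%(2*math.pi))-math.pi,2)
def apply(cur,d):
    x,y,z,w=cur;a,b,c,t=d
    return [x+a*math.cos(w)+b*math.sin(w), y+a*math.sin(w)-b*math.cos(w), z-c, w-t]
def wpts(uv,zs,pose=None):
    "wrist pixels -> world at height z, from measured pose"
    from scipy.spatial.transform import Rotation as Ro
    s=pose; R=Ro.from_euler('xyz',s['eef_rot']).as_matrix(); c=optics.get_calibration('wrist'); H=np.array(c['hand_eye']);K=np.array(c['intrinsics'])
    o=R@H[:3,3]+s['eef_pos']; out=[]
    for (u,v),z in zip(uv,zs):
        r=R@H[:3,:3]@np.linalg.inv(K)@np.array([u,v,1.]); out.append(o+r*(z-o[2])/r[2])
    return np.array(out)
def wgrab(tag):
    import pickle
    s=manip.read_state(); p,d=grab('wrist',tag); pickle.dump(s,open(f'pics/{tag}.pkl','wb')); return s,p,d
E
python3 - <<'E'
from h import *
c=[145.003,530.531,190.546,2.8748]
print(delta(c,[450,0,190.546,math.pi/2]))
print(manip.read_state()['eef_rot'])
E
```

```text
(array([-434.1, -431.4,    0. ]), 1.304, 'j6', 0.0)
[-3.14058372e+00 -4.50950012e-05  2.87481637e+00]
```

Emit:
{"method": "jog_arm", "body": {"deltas": "-434 -431 0 1.304 94;-434 -431 0 1.304 94;-434 -431 0 1.304 94;-434 -431 0 1.304 94;-434 -431 0 1.304 94;-434 -431 0 1.304 94;-434 -431 0 1.304 94;-434 -431 0 1.304 94;-434 -431 0 1.304 94;-434 -431 0 1.304 94", "squeeze": 25}}

```text
clock: 1.35
eef_pos: [450.7, -1.9, 190.4]
eef_rot: [-3.142, -0.0, 1.57]
wrist_force: [0.3, 0.6, -0.2]
finger_gap: 93.9
```

Run:
```python
from h import *
c=apply([145.003,530.531,190.546,2.8748],[-434,-431,0,1.304]);print(c)
s,p,d=wgrab('w1');print(s['eef_pos'],s['qd'])
```

```text
[450.0203282384197, 0.3598677471243832, 190.546, 1.5708]
[450.66623261  -1.94201408 190.4222199 ] [-0.7409758   0.4177156  -0.43980181  0.0013345   0.02096019 -0.74198944]
```

View pics/w1.png

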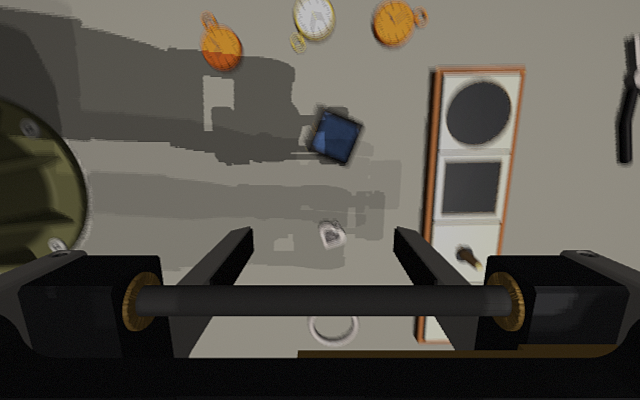

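Run:
```python
from h import *
print(delta([450.02,.36,190.546,1.5708],[462,-265,160,math.pi/2]))
```

```text
(array([-265.4,   12. ,   30.5]), 0.0, 'j6', -0.52)
```

Emit:
{"method": "jog_arm", "body": {"deltas": "-265 12 30 0 94;-265 12 30 0 94;-265 12 30 0 94;-265 12 30 0 94;-265 12 30 0 94;-265 12 30 0 94;-265 12 30 0 94;-265 12 30 0 94;-265 12 30 0 94;-265 12 30 0 94"}}

```text
clock: 2.65
eef_pos: [462.1, -264.3, 160.7]
eef_rot: [3.141, 0.0, 1.571]
wrist_force: [-0.9, 1.1, -0.3]
finger_gap: 94.0
```

Run:
```python
from h import *
c=apply([450.02,.36,190.546,1.5708],[-265,12,30,0]);print(c)
s,p,d=wgrab('w2');print(s['eef_pos'],s['qd'],s['wrist_force'])
```

```text
[462.02097339927144, -264.63995591975095, 160.546, 1.5708]
[ 462.12164985 -264.27500373  160.70093176] [-3.25316933e-03  3.26144428e-03 -2.11602646e-03  6.07808304e-05
  1.54993473e-03 -6.10781701e-05] [-0.94077928  1.06945717 -0.25661374]
```

View pics/w2.png

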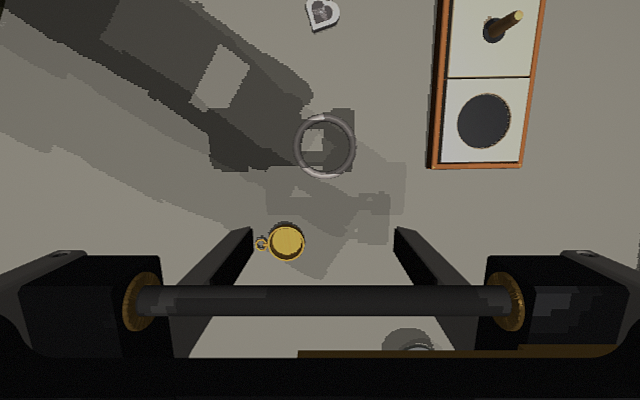

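The wrist view is sharp: bangle about (324,146), locket (323,13), small recess (484,121), spindle base (493,31), empty case (287,242). I'll check it enlarged.

Run:
```python
import cv2
p=cv2.imread('pics/w2.png')
a=cv2.resize(p[0:190,270:370],None,fx=3,fy=3,interpolation=cv2.INTER_CUBIC)
b=cv2.resize(p[0:190,420:550],None,fx=3,fy=3,interpolation=cv2.INTER_CUBIC)
cv2.imwrite('pics/w2c.png',cv2.hconcat([a,b]))
```

```text
(no output)
```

View pics/w2c.png

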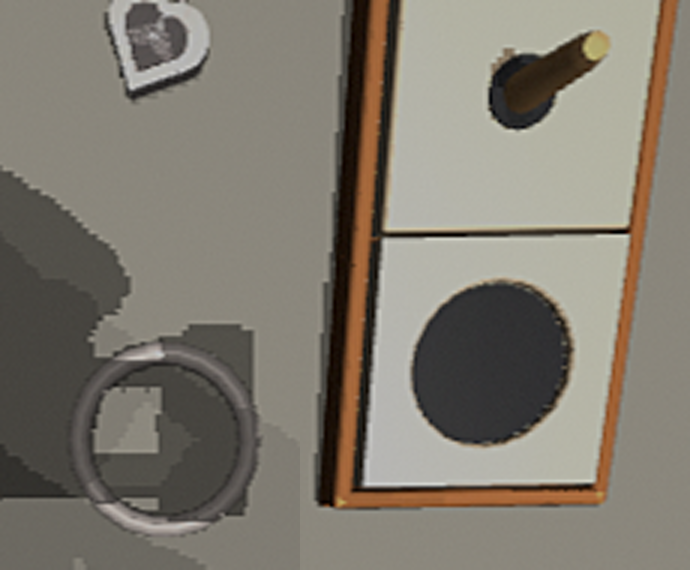

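Run:
```python
from h import *
import pickle
s=pickle.load(open('pics/w2.pkl','rb'))
def a(X,Y): return crop(X,Y,3,270,0)
def b(X,Y): return crop(X-300,Y,3,420,0)
L=[('bL',a(70,438),4),('bR',a(259,438),4),('bT',a(164,341),4),('bB',a(164,535),4),('lkpt',a(133,92),7),('lobeR',a(209,42),7),
('rL',b(412,364),22),('rR',b(573,352),22),('rT',b(498,279),22),('rB',b(488,446),22),('sp',b(597,46),62),('cornBL',b(340,503),18),('cornBR',b(602,496),18),('insBL',b(360,488),22),('insBR',b(594,484),22),('insTL',b(382,236),22),('insTR',b(630,234),22)]
w=wpts([l[1] for l in L],[l[2] for l in L],s)
for l,x in zip(L,w):print(l[0],np.round(x,1))
```

```text
bL [ 423.9 -207.6    4. ]
bR [ 500.2 -207.6    4. ]
bT [ 461.8 -170.2    4. ]
bB [ 461.9 -247.     4. ]
lkpt [450.3 -83.3   7. ]
lobeR [478. -67.   7.]
rL [ 611.3 -179.8   22. ]
rR [ 671.1 -175.5   22. ]
rT [ 639.6 -149.8   22. ]
rB [ 643.8 -210.    22. ]
sp [639.3 -88.8  62. ]
cornBL [ 590.5 -232.3   18. ]
cornBR [ 693.4 -229.5   18. ]
insBL [ 596.2 -226.    22. ]
insBR [ 686.8 -224.5   22. ]
insTL [ 595.5 -135.1   22. ]
insTR [ 685.5 -134.4   22. ]
```

Emit:
{"method": "jog_arm", "body": {"deltas": "56 0 0 0 94;56 0 40 0 94;56 0 90 0 94;56 0 130 0 94;56 0 141 0 94;56 0 145 0 94;56 0 145 0 94;56 0 145 0 94;56 0 145 0 70;56 0 145 0 70", "squeeze": 25}}

```text
clock: 3.95
eef_pos: [462.2, -208.7, 15.9]
eef_rot: [3.141, 0.0, 1.571]
wrist_force: [-0.1, 1.1, 0.1]
finger_gap: 77.3
```

Emit:
{"method": "jog_arm", "body": {"deltas": "0 0 0 0 70;0 0 0 0 70;0 0 0 0 70;0 0 -20 0 70;0 0 -60 0 70;0 0 -100 0 70;0 0 -120 0 70;0 0 -120 0 70;0 0 -120 0 70;0 0 -120 0 70"}}

```text
clock: 5.2
eef_pos: [461.6, -208.4, 134.4]
eef_rot: [-3.14, -0.001, 1.571]
wrist_force: [-0.1, -0.5, 0.9]
finger_gap: 70.1
```

Run:
```python
from h import *
s,p,d=wgrab('w3');print(s['eef_pos'],s['finger_gap'],s['wrist_force'])
c=apply([462.02,-264.64,160.546,1.5708],[56,0,25,0]);print(c)
print(delta(c,[639.6,-87.5,c[2],1.5708]))
```

```text
[ 461.61071134 -208.42930257  134.42990994] 70.10954381403162 [-0.07187002 -0.50382531  0.93624679]
[462.0197943005142, -208.64000000037777, 135.546, 1.5708]
(array([121.1, 177.6,   0. ]), 0.0, 'j6', -0.14)
```

View pics/w3.png

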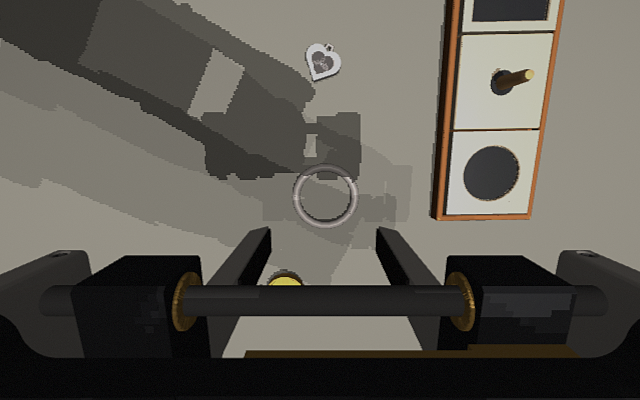

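The grip missed: the gap closed to 70 and the bangle is still flat on the bench at about (325,196). I'll measure it again and use the recommended radial pinch across the bar, going a little lower.

Run:
```python
from h import *
import cv2
p=cv2.imread('pics/w3.png')
cv2.imwrite('pics/w3c.png',cv2.resize(p[30:240,260:400],None,fx=2.8,fy=2.8,interpolation=cv2.INTER_CUBIC))
s,p,d=wgrab('w3b');print(s['eef_pos'])
```

```text
[ 461.68576579 -208.45749468  134.59062921]
```

View pics/w3c.png

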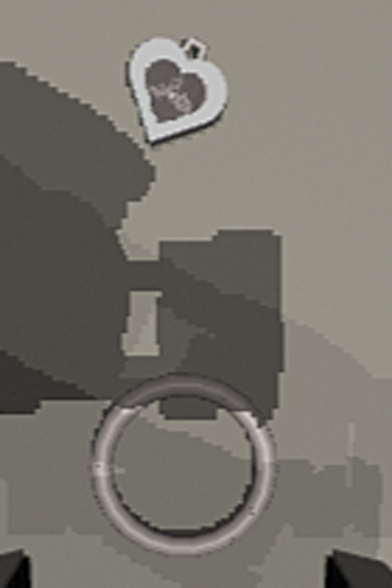

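Run:
```python
from h import *
import pickle
s=pickle.load(open('pics/w3b.pkl','rb'))
def a(X,Y): return crop(X,Y,2.8,260,30)
L=[('bL',a(92,465),4),('bR',a(275,465),4),('bT',a(183,374),4),('bB',a(183,557),4),('lkpt',a(152,142),6),('lobeL',a(128,75),5),('lobeR',a(228,95),5),('bail',a(200,40),5)]
w=wpts([l[1] for l in L],[l[2] for l in L],s)
for l,x in zip(L,w):print(l[0],np.round(x,1))
c=[462.02,-208.64,135.546,1.5708]
for ph in range(0,360,30):
    pass
```

```text
bL [ 424.  -208.2    4. ]
bR [ 500.4 -208.2    4. ]
bT [ 462.  -170.5    4. ]
bB [ 462.1 -248.5    4. ]
lkpt [450.1 -83.1   6. ]
lobeL [441.3 -59.7   5. ]
lobeR [478.7 -66.5   5. ]
bail [468.1 -47.9   5. ]
```

Emit:
{"method": "jog_arm", "body": {"deltas": "0 -34.3 0 0 26;0 -34.3 40 0 26;0 -34.3 80 0 26;0 -34.3 110 0 26;0 -34.3 119 0 26;0 -34.3 121.2 0 26;0 -34.3 121.2 0 26;0 -34.3 121.2 0 26;0 -34.3 121.2 0 26;0 -34.3 121.2 0 26", "squeeze": 30}}

```text
clock: 6.55
eef_pos: [427.8, -208.7, 14.6]
eef_rot: [3.141, 0.0, 1.571]
wrist_force: [-0.3, 0.7, 0.3]
finger_gap: 26.3
```

Emit:
{"method": "jog_arm", "body": {"deltas": "0 0 0 0 3;0 0 0 0 3;0 0 0 0 3;0 0 0 0 3;0 0 0 0 3;0 0 0 0 3;0 0 0 0 3;0 0 0 0 3;0 0 0 0 3;0 0 0 0 3"}}

```text
clock: 7.8
eef_pos: [427.7, -208.6, 14.3]
eef_rot: [-3.142, 0.0, 1.571]
wrist_force: [-0.5, -0.3, -0.2]
finger_gap: 3.2
```

Run:
```python
from h import *
grab('scene','sc4');s,p,d=wgrab('w4')
p=cv2.imread('pics/sc4.png');cv2.imwrite('pics/sc4c.png',cv2.resize(p[180:330,150:350],None,fx=4,fy=4,interpolation=cv2.INTER_CUBIC))
```

```text
(no output)
```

View pics/sc4c.png

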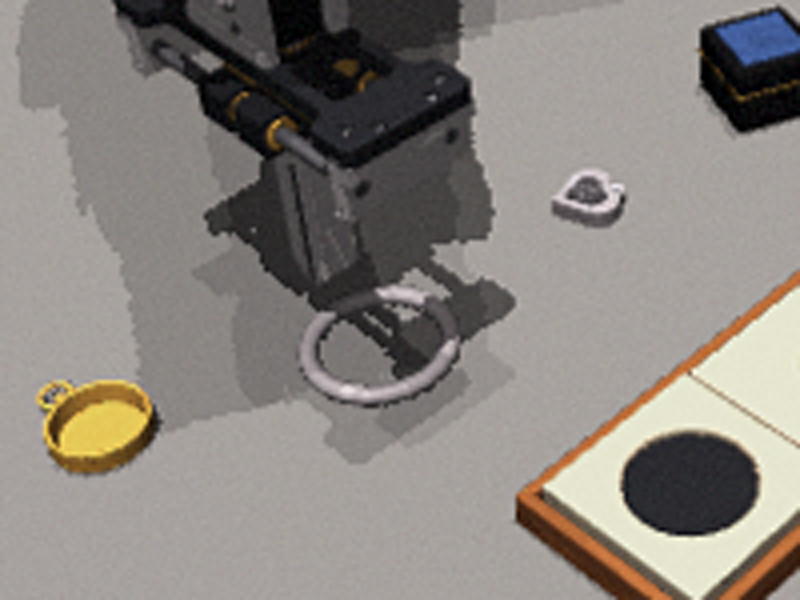

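View pics/w4.png

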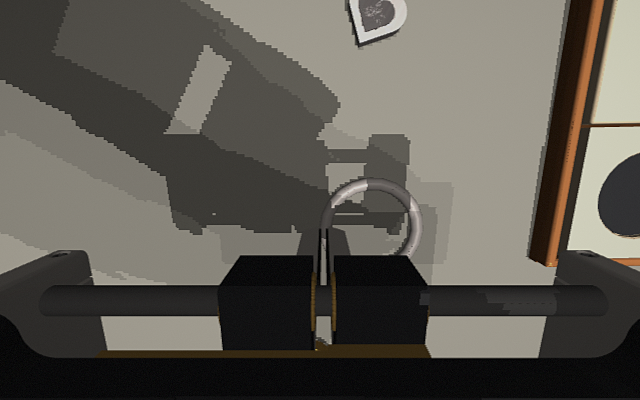

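Run:
```python
from h import *
c=optics.get_calibration('wrist');H=np.linalg.inv(np.array(c['hand_eye']));K=np.array(c['intrinsics'])
for P in [(8,0,14),(0,0,14),(-8,0,14),(8,0,5),(8,0,-5),(8,0,-30)]:
    q=K@(H@np.array([*P,1.]))[:3];print(P,np.round(q[:2]/q[2],1))
c=optics.get_calibration('scene');K=np.array(c['intrinsics'])
def sc(P):
    q=K@(np.array(c['R'])@np.array(P)+c['t']);return np.round((q[:2]/q[2]-[150,180])*4)
print(sc([427.7,-208.6,.5]),sc([427.7,-200.6,.5]),sc([462,-209,4]))
w=np.load('pics/w4.npy');print(w[222:262:4,310:340:3].round())
```

```text
(8, 0, 14) [325.3 216.5]
(0, 0, 14) [325.3 226.5]
(-8, 0, 14) [325.3 236.4]
(8, 0, 5) [325.4 219.9]
(8, 0, -5) [325.5 224. ]
(8, 0, -30) [325.8 236.2]
[334. 313.] [347. 305.] [375. 342.]
[[217. 217. 217. 218. 209. 209. 208. 210. 218. 218.]
 [218. 218. 218. 218. 211. 210. 211. 212. 218. 218.]
 [179. 180. 179. 183. 210. 209. 185. 179. 179. 179.]
 [172. 171. 171. 176. 211. 211. 175. 172. 171. 171.]
 [164. 166. 165. 169. 212. 211. 170. 164. 166. 164.]
 [160. 158. 160. 162. 214. 212. 163. 159. 158. 160.]
 [153. 154. 154. 157. 221. 214. 157. 152. 152. 153.]
 [147. 146. 148. 151. 223. 223. 152. 148. 149. 147.]
 [142. 142. 142. 146. 224. 224. 145.   0. 143. 143.]
 [ 81.  81. 138. 141. 224. 224. 141. 137.  82.  81.]]
```

Run:
```python
from h import *
c=optics.get_calibration('wrist');H=np.array(c['hand_eye']);K=np.array(c['intrinsics'])
for tag in('w3b','w4'):
  d=np.load(f'pics/{tag}.npy')
  cols=(316,336) if tag=='w4' else (255,268,385,395)
  for u in cols:
    for v in range(222,262,3):
      p=H@np.append(np.linalg.inv(K)@[u,v,1.]*d[v,u],1); print(tag,u,v,d[v,u].round(),p[:3].round(1))
```

```text
w3b 255 222 344.0 [-33.5 -84.5 136. ]
w3b 255 225 345.0 [-37.3 -84.7 136.1]
w3b 255 228 344.0 [-40.5 -84.4 134.1]
w3b 255 231 178.0 [  9.5 -44.4 -24.6]
w3b 255 234 171.0 [  9.9 -42.8 -31.5]
w3b 255 237 166.0 [  9.7 -41.7 -36.2]
w3b 255 240 161.0 [  9.9 -40.4 -41.6]
w3b 255 243 157.0 [  9.7 -39.4 -45.9]
w3b 255 246 153.0 [  9.6 -38.5 -50. ]
w3b 255 249 151.0 [  8.7 -38.  -52. ]
w3b 255 252 147.0 [  8.8 -37.  -56.3]
w3b 255 255 145.0 [  8.  -36.6 -58.3]
w3b 255 258 145.0 [  6.6 -36.5 -59. ]
w3b 255 261 144.0 [  5.4 -36.4 -59.9]
w3b 268 222 344.0 [-33.4 -68.6 135.7]
w3b 268 225 343.0 [-36.8 -68.6 134.5]
w3b 268 228 186.0 [  8.7 -37.9 -16.1]
w3b 268 231 183.0 [  7.8 -37.3 -19.6]
w3b 268 234 179.0 [  7.4 -36.4 -24.3]
w3b 268 237 179.0 [  5.4 -36.5 -24.3]
w3b 268 240 178.0 [  3.8 -36.4 -25.4]
w3b 268 243 178.0 [  1.9 -36.4 -25.7]
w3b 268 246 178.0 [  0.3 -36.3 -26.7]
w3b 268 249 179.0 [ -1.9 -36.5 -26.2]
w3b 268 252 180.0 [ -4.1 -36.6 -25.9]
w3b 268 255 177.0 [ -5.  -36.2 -28.4]
w3b 268 258 178.0 [ -7.1 -36.3 -28.4]
w3b 268 261 354.0 [-83.9 -70.7 134.5]
w3b 385 222 343.0 [-33.3  73.2 135.2
[... 1357 characters left out ...]
 316 249 149.0 [  9.6  -5.4 -54.4]
w4 316 252 146.0 [  9.3  -5.3 -57.6]
w4 316 255 142.0 [  9.4  -5.2 -61.5]
w4 316 258 138.0 [  9.5  -5.1 -65.5]
w4 316 261 134.0 [  9.7  -5.  -69.3]
w4 336 222 216.0 [ 3.7  8.2 13.8]
w4 336 225 219.0 [ 0.8  8.3 15.4]
w4 336 228 183.0 [  9.8   6.7 -19.5]
w4 336 231 176.0 [ 10.1   6.3 -26.3]
w4 336 234 172.0 [  9.4   6.2 -30. ]
w4 336 237 167.0 [  9.6   5.9 -36. ]
w4 336 240 161.0 [  9.7   5.7 -41.3]
w4 336 243 157.0 [  9.5   5.5 -45.4]
w4 336 246 152.0 [  9.9   5.3 -50.7]
w4 336 249 148.0 [  9.8   5.1 -54.7]
w4 336 252 145.0 [  9.5   5.  -58. ]
w4 336 255 83.0 [  33.2    2.2 -116.3]
w4 336 258 80.0 [  33.4    2.1 -118.9]
w4 336 261 78.0 [  33.5    2.  -121.1]
```

The fingertips measure about 30 mm shorter than stated. In the wrist depth they end at tool z of about -16, while the bench reads correctly at tool z +14. The jaws closed above the bar, and the scene view agrees. I'll open, go down carefully and watch the force.

Emit:
{"method": "jog_arm", "body": {"deltas": "0 0 0 0 26;0 0 0 0 26;0 0 0 0 26;0 0 8 0 26;0 0 16 0 26;0 0 20 0 26;0 0 24 0 26;0 0 24 0 26;0 0 24 0 26;0 0 24 0 26"}}

```text
clock: 9.15
eef_pos: [427.8, -208.7, -9.5]
eef_rot: [3.141, 0.0, 1.571]
wrist_force: [0.6, 0.7, -0.6]
finger_gap: 26.1
```

Run:
```python
from h import *
s,p,d=wgrab('w5');print(s['eef_pos'],s['wrist_force'])
a=cv2.imread('pics/w5.png')[190:280,270:400];cv2.imwrite('pics/w5c.png',cv2.resize(a,None,fx=5,fy=5,interpolation=cv2.INTER_CUBIC))
c=optics.get_calibration('wrist');H=np.array(c['hand_eye']);K=np.array(c['intrinsics'])
for u in (294,298,302,306,345,349,353):
    print(u,[ (v,*(H@np.append(np.linalg.inv(K)@[u,v,1.]*d[v,u],1))[[0,2]].round(1)) for v in range(221,233)])
```

```text
[ 427.8293369  -208.70377861   -9.46541647] [ 0.62184636  0.65637544 -0.579422  ]
294 [(221, np.float64(11.3), np.float64(-8.7)), (222, np.float64(10.8), np.float64(-9.4)), (223, np.float64(10.1), np.float64(-9.6)), (224, np.float64(9.7), np.float64(-10.4)), (225, np.float64(8.5), np.float64(-9.1)), (226, np.float64(7.7), np.float64(-8.8)), (227, np.float64(7.1), np.float64(-8.9)), (228, np.float64(9.8), np.float64(-19.4)), (229, np.float64(9.4), np.float64(-20.5)), (230, np.float64(9.8), np.float64(-23.6)), (231, np.float64(9.7), np.float64(-25.2)), (232, np.float64(9.8), np.float64(-27.5))]
298 [(221, np.float64(11.1), np.float64(-8.1)), (222, np.float64(10.7), np.float64(-9.2)), (223, np.float64(10.0), np.float64(-9.3)), (224, np.float64(9.3), np.float64(-9.3)), (225, np.float64(8.7), np.float64(-9.6)), (226, np.float64(7.9), np.float64(-9.3)), (227, np.float64(10.0), np.float64(-18.0)), (228, np.float64(9.6), np.float64(-19.0)), (229, np.float64(9.6), np.float64(-20.8)), (230, np.float64(9.8), np.float64(-23.7)), (231, np.float64(9.6), np.float64(-24.9)), (232, np.float64(9.8), n
[... 1900 characters left out ...]
4(-17.8)), (229, np.float64(9.5), np.float64(-20.6)), (230, np.float64(9.8), np.float64(-23.5)), (231, np.float64(9.5), np.float64(-24.6)), (232, np.float64(9.6), np.float64(-26.9))]
353 [(221, np.float64(11.1), np.float64(-8.1)), (222, np.float64(10.5), np.float64(-8.6)), (223, np.float64(10.1), np.float64(-9.6)), (224, np.float64(9.0), np.float64(-8.4)), (225, np.float64(8.4), np.float64(-8.8)), (226, np.float64(7.9), np.float64(-9.4)), (227, np.float64(7.1), np.float64(-9.0)), (228, np.float64(10.0), np.float64(-20.1)), (229, np.float64(9.8), np.float64(-21.6)), (230, np.float64(9.7), np.float64(-23.3)), (231, np.float64(9.4), np.float64(-24.3)), (232, np.float64(9.5), np.float64(-26.4))]
```

View pics/w5c.png

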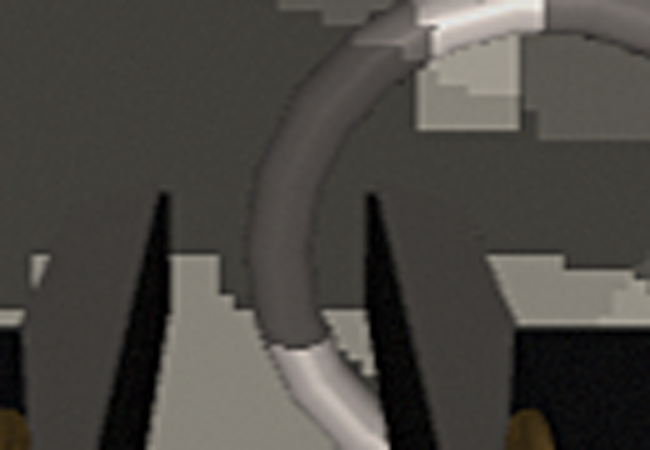

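The picture shows the jaws straddling the bar, with tips still about 6 mm above the bench. So the true tips are about 16 mm behind the TCP. I'll go 4.5 mm further down and close.

Emit:
{"method": "jog_arm", "body": {"deltas": "0 0 2 0 26;0 0 4 0 26;0 0 4.5 0 26;0 0 4.5 0 26;0 0 4.5 0 3;0 0 4.5 0 3;0 0 4.5 0 3;0 0 4.5 0 3;0 0 4.5 0 3;0 0 4.5 0 3"}}

```text
clock: 10.45
eef_pos: [427.8, -208.7, -14.1]
eef_rot: [3.142, 0.0, 1.571]
wrist_force: [0.7, 0.0, 1.7]
finger_gap: 8.5
```

Emit:
{"method": "jog_arm", "body": {"deltas": "0 0 -30 0 3;0 0 -70 0 3;0 0 -95 0 3;0 0 -95 0 3;30 45 -95 0 3;70 100 -95 0 3;105 155 -95 0 3;121 177 -95 0 3;121 177 -95 0 3;121 177 -95 0 3"}}

```text
clock: 11.7
eef_pos: [603.8, -87.9, 79.4]
eef_rot: [-3.139, -0.0, 1.571]
wrist_force: [0.0, -0.4, -1.1]
finger_gap: 8.4
```

Run:
```python
from h import *
c=apply([427.72,-208.64,-14.154,1.5708],[121,177,-95,0]);print(c)
s,p,d=wgrab('w6');print(s['eef_pos'],s['wrist_force'],s['finger_gap'])
```

```text
[604.7195555409885, -87.63934984351299, 80.846, 1.5708]
[603.75722503 -87.85220009  79.42597639] [ 0.02538468 -0.37913695 -1.05556186] 8.411418378969818
```

View pics/w6.png

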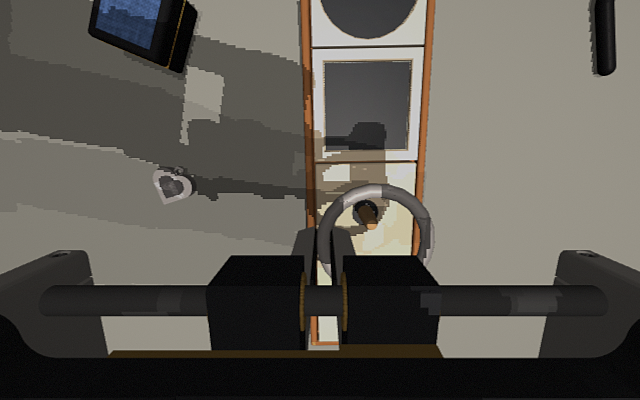

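Emit:
{"method": "jog_arm", "body": {"deltas": "0.5 0.5 15 0 3;0.5 0.5 30 0 3;0.5 0.5 45 0 3;0.5 0.5 58 0 3;0.5 0.5 66 0 3;0.5 0.5 70 0 3;0.5 0.5 71.5 0 3;0.5 0.5 72.5 0 3;0.5 0.5 72.8 0 3;0.5 0.5 72.8 0 3"}}

```text
clock: 13.0
eef_pos: [605.3, -87.1, 8.2]
eef_rot: [3.141, 0.0, 1.571]
wrist_force: [-0.3, -0.5, -0.8]
finger_gap: 8.1
```

Emit:
{"method": "jog_arm", "body": {"deltas": "0 0 0.5 0 3;0 0 0.8 0 3;0 0 0.8 0 3;0 0 0.8 0 16;0 0 0.8 0 16;0 0 0.8 0 16;0 0 0.8 0 16;0 0 -10 0 16;0 0 -30 0 16;0 0 -30 0 16"}}

```text
clock: 14.25
eef_pos: [606.4, -87.4, 40.4]
eef_rot: [3.138, 0.001, 1.571]
wrist_force: [-0.1, -0.2, 0.5]
finger_gap: 15.9
```

Run:
```python
from h import *
c=apply([604.72,-87.64,80.846,1.5708],[.5,.5,42.8,0]);print(c)
s,p,d=wgrab('w7');print(s['eef_pos'],s['wrist_force'],s['finger_gap'])
```

```text
[605.219998163394, -87.13999816340082, 38.04600000000001, 1.5708]
[606.42026457 -87.36030808  40.43001153] [-0.08460103 -0.1530888   0.46004424] 15.921857165242137
```

View pics/w7.png

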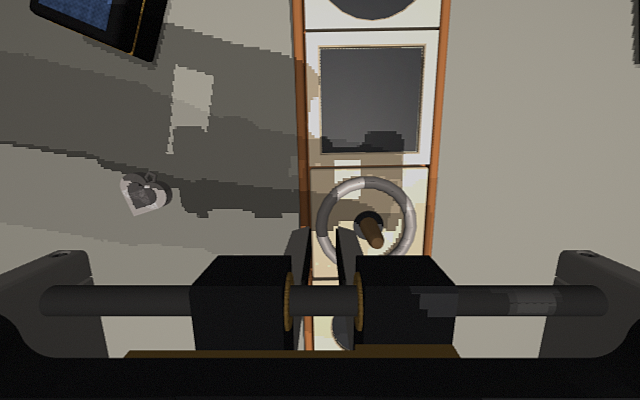

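The bangle lies flat around the spindle, its ring centred near (366,222). Next is the watch, viewed up close first.

Emit:
{"method": "jog_arm", "body": {"deltas": "0 0 -40 0 16;0 0 -62 0 30;50 -40 -62 0.1 94;100 -80 -62 0.25 94;150 -120 -62 0.4 94;200 -160 -62 0.55 94;250 -201 -62 0.641 94;250 -201 -62 0.641 94;250 -201 -62 0.641 94;250 -201 -62 0.641 94"}}

```text
clock: 15.55
eef_pos: [405.0, 162.0, 99.9]
eef_rot: [3.142, 0.0, 0.929]
wrist_force: [0.7, -0.1, 0.5]
finger_gap: 93.9
```

Run:
```python
from h import *
c=apply([605.22,-87.14,38.046,1.5708],[250,-201,-62,.641]);print(c)
s,p,d=wgrab('w8');print(s['eef_pos'],s['eef_rot'],np.abs(s['qd']).max())
a=cv2.imread('pics/w8.png')[60:300,180:500];cv2.imwrite('pics/w8c.png',cv2.resize(a,None,fx=2.5,fy=2.5,interpolation=cv2.INTER_CUBIC))
```

```text
[404.21908170008015, 162.85926168408764, 100.04599999999999, 0.9298]
[404.96487567 162.01900261  99.92832655] [3.14154740e+00 1.45256906e-04 9.29071537e-01] 0.006785966383212396
```

View pics/w8c.png

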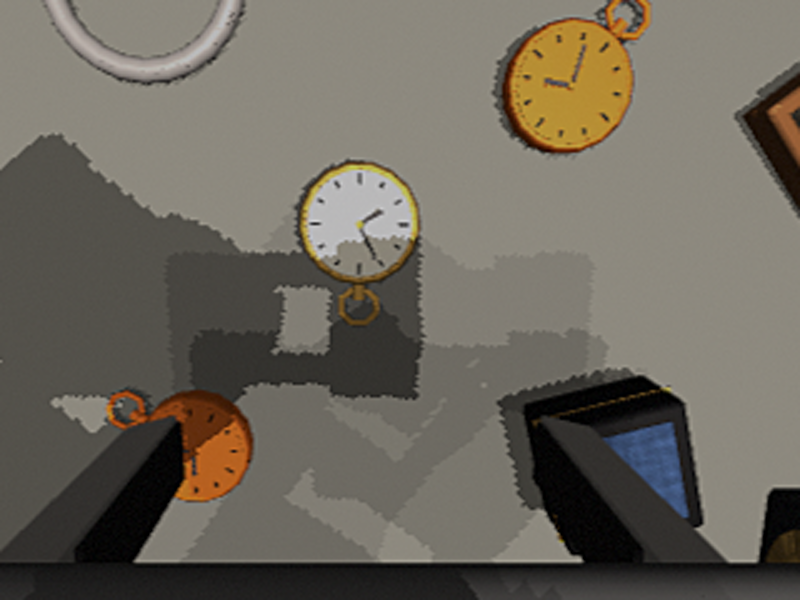

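Run:
```python
from h import *
import pickle
s=pickle.load(open('pics/w8.pkl','rb'))
def a(X,Y): return crop(X,Y,2.5,180,60)
w=wpts([a(359,222),a(300,222),a(420,222),a(359,161),a(359,282),a(358,307)],[12,8,8,8,11,6.5],s);print(w.round(1))
v=w[5]-w[0];print('bow yaw',math.atan2(v[1],v[0])+math.pi)
c=[404.22,162.86,100.05,.9298]
print(delta(c,[*w[0][:2],-10,.93]))
```

```text
[[437.  206.7  12. ]
 [418.2 220.6   8. ]
 [456.2 192.1   8. ]
 [450.8 225.2   8. ]
 [422.8 187.8  11. ]
 [416.1 179.4   6.5]]
bow yaw 0.9171157732083124
(array([ 54.7,   0. , 110. ]), -0.0, 'j6', 1.08)
```

Emit:
{"method": "jog_arm", "body": {"deltas": "54.5 0 10 0 74;54.5 0 50 0 74;54.5 0 85 0 74;54.5 0 105 0 74;54.5 0 111 0 74;54.5 0 111 0 74;54.5 0 111 0 40;54.5 0 111 0 40;54.5 0 111 0 40;54.5 0 111 0 40", "squeeze": 25}}

```text
clock: 16.85
eef_pos: [437.1, 206.6, -10.5]
eef_rot: [3.141, -0.001, 0.93]
wrist_force: [-0.6, -0.8, 5.1]
finger_gap: 46.9
```

Emit:
{"method": "jog_arm", "body": {"deltas": "0 0 -15 0 40;0 0 -45 0 40;0 0 -75 0 40;5 28 -80 0 40;15 85 -80 0 40;25 140 -80 0 40;34 195 -80 0 40;39.8 225.9 -80 0 40;39.8 225.9 -80 0 40;39.8 225.9 -80 0 40"}}

```text
clock: 18.1
eef_pos: [641.0, 103.7, 69.3]
eef_rot: [-3.141, 0.0, 0.93]
wrist_force: [-1.0, -0.4, -1.1]
finger_gap: 47.2
```

Run:
```python
from h import *
c=apply([436.8,206.55,-10.95,.9298],[39.8,225.9,-80,0]);print(c)
s,p,d=wgrab('w9');print(s['eef_pos'],s['wrist_force'],s['finger_gap'])
```

```text
[641.6591037986323, 103.36280316424316, 69.05, 0.9298]
[640.97718427 103.73723234  69.32988735] [-0.96793334 -0.3778091  -1.12023705] 47.19923814770517
```

View pics/w9.png

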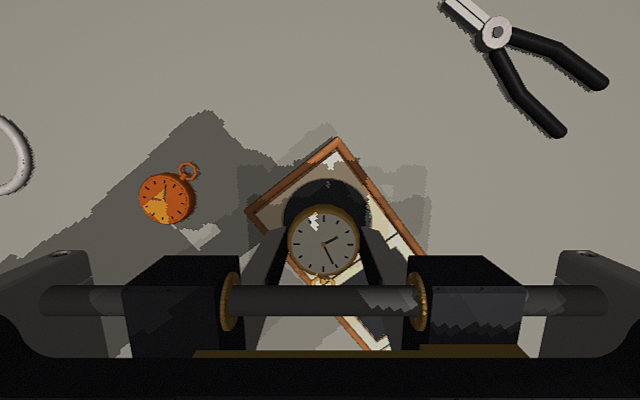

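The watch is held level above the large recess. I'll lower it slowly.

Emit:
{"method": "jog_arm", "body": {"deltas": "0 0 15 0 40;0 0 30 0 40;0 0 42 0 40;0 0 51 0 40;0 0 56 0 40;0 0 58.5 0 40;0 0 60 0 40;0 0 61 0 40;0 0 61.5 0 40;0 0 61.5 0 40"}}

```text
clock: 19.4
eef_pos: [641.7, 103.4, 7.6]
eef_rot: [3.141, -0.0, 0.93]
wrist_force: [0.3, -1.1, -0.5]
finger_gap: 47.0
```

Emit:
{"method": "jog_arm", "body": {"deltas": "0 0 0.4 0 40;0 0 0.7 0 40;0 0 0.7 0 40;0 0 0.7 0 60;0 0 0.7 0 60;0 0 0.7 0 60;0 0 0.7 0 60;0 0 -5 0 60;0 0 -30 0 60;0 0 -50 0 60"}}

```text
clock: 20.65
eef_pos: [641.9, 103.4, 59.0]
eef_rot: [3.141, -0.001, 0.93]
wrist_force: [-0.0, -0.1, 0.6]
finger_gap: 60.3
```

Run:
```python
from h import *
c=apply([641.66,103.36,69.05,.9298],[0,0,11.5,0]);print(c)
s,p,d=wgrab('w10');print(s['eef_pos'],s['wrist_force'],s['finger_gap'])
# locket pose from w3b
pt=np.array([450.1,-83.1]);bail=np.array([468.1,-47.9]);lo=np.array([[441.3,-59.7],[478.7,-66.5]])
print(math.atan2(*(bail-pt)[::-1]))
```

```text
[641.66, 103.36, 57.55, 0.9298]
[641.92919089 103.39338416  58.99889082] [-0.02854496 -0.08743867  0.59934443] 60.3017676503859
1.0980991910803073
```

View pics/w10.png

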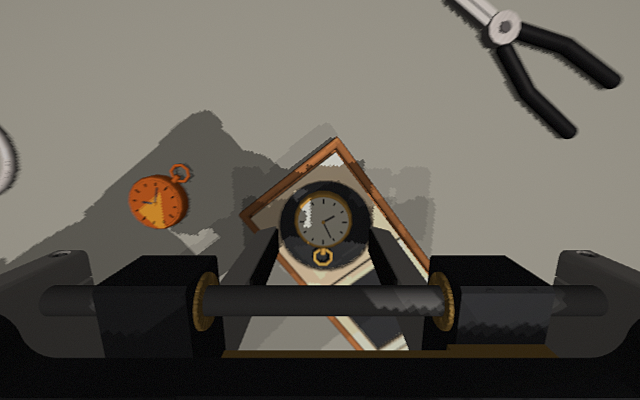

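The watch is face up in the recess at (322,218), with the bow inside it. Next is the locket.

Emit:
{"method": "jog_arm", "body": {"deltas": "0 0 -22.5 0 60;-50 -6 -22.5 0 60;-105 -12 -22.5 -0.1 60;-160 -18 -22.5 -0.2 60;-215 -24 -22.5 -0.22 60;-265 -30 -22.5 -0.22 60;-299 -34 -22.5 -0.22 60;-299 -34 -22.5 -0.22 60;-299 -34 -22.5 -0.22 60;-299 -34 -22.5 -0.22 60"}}

```text
clock: 21.95
eef_pos: [436.1, -115.4, 80.0]
eef_rot: [3.142, -0.0, 1.151]
wrist_force: [0.3, -0.4, 0.2]
finger_gap: 59.8
```

Run:
```python
from h import *
c=apply([641.66,103.36,57.55,.9298],[-299,-34,-22.5,-.22]);print(c)
s,p,d=wgrab('w11');print(s['eef_pos'],s['eef_rot'],np.abs(s['qd']).max())
a=cv2.imread('pics/w11.png')[60:300,180:500];cv2.imwrite('pics/w11c.png',cv2.resize(a,None,fx=2.5,fy=2.5,interpolation=cv2.INTER_CUBIC))
```

```text
[435.6086938251053, -115.95680105185698, 80.05, 1.1498]
[ 436.13960473 -115.36684895   80.01637856] [ 3.14152566e+00 -7.61351265e-05  1.15083295e+00] 0.002933731747893877
```

View pics/w11c.png

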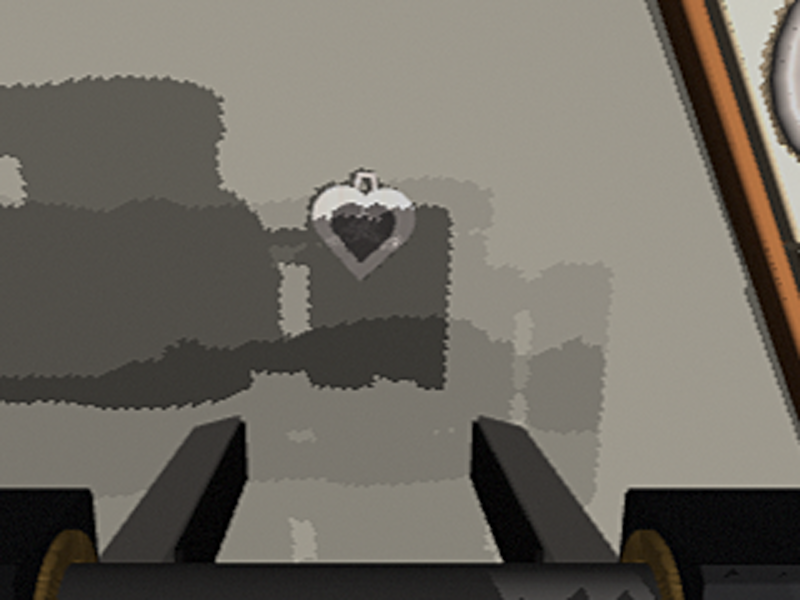

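Run:
```python
from h import *
import pickle
s=pickle.load(open('pics/w11.pkl','rb'))
def a(X,Y): return crop(X,Y,2.5,180,60)
w=wpts([a(310,212),a(414,214),a(360,280),a(366,170)],[6,6,6,5],s);print(w.round(1))
v=w[3]-w[2];y=math.atan2(v[1],v[0]);u=np.array([math.cos(y),math.sin(y),0]);print('yaw',y,'len',np.linalg.norm(v),'width',np.linalg.norm(w[0]-w[1]))
g=w[2]+23.6*u;print('grip',g,(w[0]+w[1])/2,'origin',g-4*u)
c=[435.61,-115.96,80.05,1.1498]
g=(g+(w[0]+w[1])/2)/2
print(delta(c,[*g[:2],-12,y]))
o=g-4*u
print(o)
```

```text
[[442.6 -53.1   6. ]
 [477.5 -69.5   6. ]
 [449.2 -83.6   6. ]
 [467.6 -47.8   5. ]]
yaw 1.096326178885713 len 40.27295138818133 width 38.49896954146115
grip [460.02702397 -62.65545514   6.        ] [460.03577278 -61.30153819   6.        ] origin [458.19955521 -66.21359482   6.        ]
(array([59.2,  0.2, 92. ]), 0.053, 'j6', 0.34)
[458.20392962 -65.53663634   6.        ]
```

Emit:
{"method": "jog_arm", "body": {"deltas": "59 0 15 0.053 60;59 0 45 0.053 60;59 0 72 0.053 60;59 0 87 0.053 60;59 0 91.6 0.053 60;59 0 91.6 0.053 60;59 0 91.6 0.053 30;59 0 91.6 0.053 30;59 0 91.6 0.053 30;59 0 91.6 0.053 30", "squeeze": 20}}

```text
clock: 23.25
eef_pos: [460.0, -62.2, -11.2]
eef_rot: [3.141, -0.0, 1.097]
wrist_force: [-0.7, -0.9, 6.5]
finger_gap: 36.7
```

Run:
```python
from h import *
c=apply([435.61,-115.96,80.05,1.1498],[59,0,91.6,.053]);print(c)
# keep orientation: locket origin = grip -4u; centre of extents ~origin; put extents centre at recess centre (641.3,-179)
u=np.array([math.cos(c[3]),math.sin(c[3])])
print(delta(c,[641.3+4*u[0],-179+4*u[1],c[2]+80,c[3]]))
```

```text
[459.72152914457337, -62.111748753460994, -11.549999999999997, 1.0968]
(array([-17.1, 214.9, -80. ]), 0.0, 'j6', 0.21)
```

Emit:
{"method": "jog_arm", "body": {"deltas": "0 0 -12 0 30;0 0 -40 0 30;0 0 -70 0 30;-2 30 -80 0 30;-6 80 -80 0 30;-10 130 -80 0 30;-14 180 -80 0 30;-17 215 -80 0 30;-17 215 -80 0 30;-17 215 -80 0 30"}}

```text
clock: 24.5
eef_pos: [642.7, -175.0, 68.5]
eef_rot: [-3.141, 0.0, 1.097]
wrist_force: [-0.4, 1.1, -0.5]
finger_gap: 36.8
```

Run:
```python
from h import *
s,p,d=wgrab('w12');print(s['eef_pos'],s['wrist_force'],s['finger_gap'])
```

```text
[ 642.67202989 -175.01300958   68.5439443 ] [-0.3645211   1.08964559 -0.48853013] 36.7886751501758
```

View pics/w12.png

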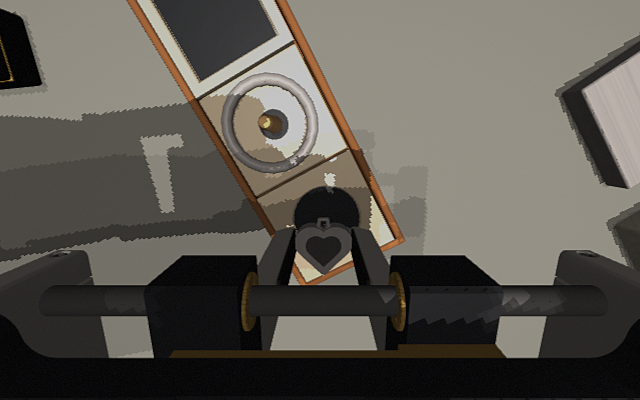

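Emit:
{"method": "jog_arm", "body": {"deltas": "0 0 15 0 30;0 0 30 0 30;0 0 42 0 30;0 0 51 0 30;0 0 56 0 30;0 0 58.5 0 30;0 0 60 0 30;0 0 61 0 30;0 0 61.5 0 30;0 0 61.5 0 30"}}

```text
clock: 25.8
eef_pos: [643.3, -175.4, 7.0]
eef_rot: [3.141, -0.0, 1.097]
wrist_force: [0.1, 0.5, 0.3]
finger_gap: 36.8
```

Emit:
{"method": "jog_arm", "body": {"deltas": "0 0 0.3 0 30;0 0 0.5 0 30;0 0 0.5 0 30;0 0 0.5 0 50;0 0 0.5 0 50;0 0 0.5 0 50;0 0 0.5 0 50;0 0 -5 0 50;0 0 -30 0 50;0 0 -60 0 50"}}

```text
clock: 27.05
eef_pos: [642.7, -175.2, 67.0]
eef_rot: [-3.14, 0.0, 1.097]
wrist_force: [-0.1, -0.5, -0.2]
finger_gap: 50.0
```

Run:
```python
from h import *
c=apply([459.72,-62.11,-11.55,1.0968],[-17,215,-80,0]);c=apply(c,[0,0,1.5,0]);print(c)
s,p,d=wgrab('w13');print(s['eef_pos'],s['wrist_force'],s['finger_gap'])
grab('scene','sc13')
p=cv2.imread('pics/sc13.png');cv2.imwrite('pics/sc13c.png',cv2.resize(p[180:350,260:460],None,fx=3.5,fy=3.5,interpolation=cv2.INTER_CUBIC))
```

```text
[643.2569515931418, -175.37158836912323, 66.95, 1.0968]
[ 642.73483518 -175.23709034   67.01583029] [-0.13274715 -0.46689953 -0.17047357] 50.048403219515286
```

View pics/w13.png

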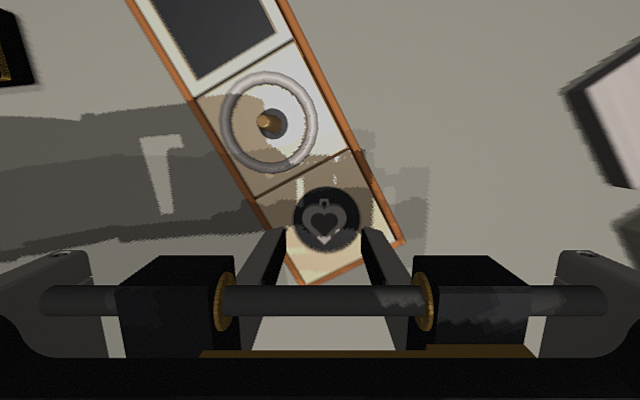

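View pics/sc13c.png

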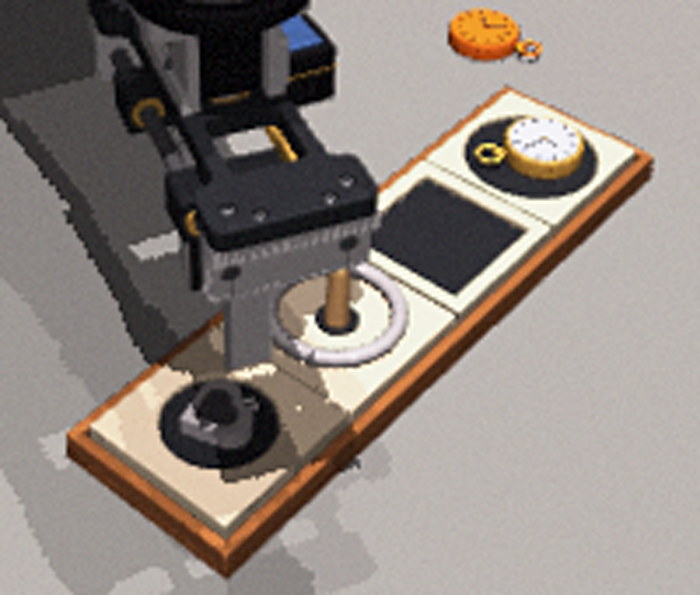

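The locket lies centred in the small recess at (324,218), and the watch and bangle are in place. The ring box is next.

Emit:
{"method": "jog_arm", "body": {"deltas": "0 0 -43 0 50;0 0 -43 0 60;15 -54 -43 -0.07 94;30 -108 -43 -0.07 94;45 -162 -43 -0.07 94;60 -216 -43 -0.07 94;75 -269 -43 -0.07 94;75 -269 -43 -0.073 94;75 -269 -43 -0.073 94;75 -269 -43 -0.073 94"}}

```text
clock: 28.4
eef_pos: [438.6, 13.6, 109.5]
eef_rot: [-3.141, 0.0, 1.169]
wrist_force: [-0.0, -0.2, 0.1]
finger_gap: 94.0
```

Run:
```python
from h import *
c=apply([643.26,-175.37,66.95,1.0968],[75,-269,-43,-.073]);print(c)
s,p,d=wgrab('w14');print(s['eef_pos'],s['eef_rot'],np.abs(s['qd']).max())
a=cv2.imread('pics/w14.png')[60:300,180:500];cv2.imwrite('pics/w14c.png',cv2.resize(a,None,fx=2.5,fy=2.5,interpolation=cv2.INTER_CUBIC))
```

```text
[438.1503267869781, 14.145228819341469, 109.95, 1.1698]
[438.60047226  13.55038913 109.48438784] [-3.14103801e+00  2.72483883e-04  1.16887830e+00] 0.0037893618921704315
```

View pics/w14c.png

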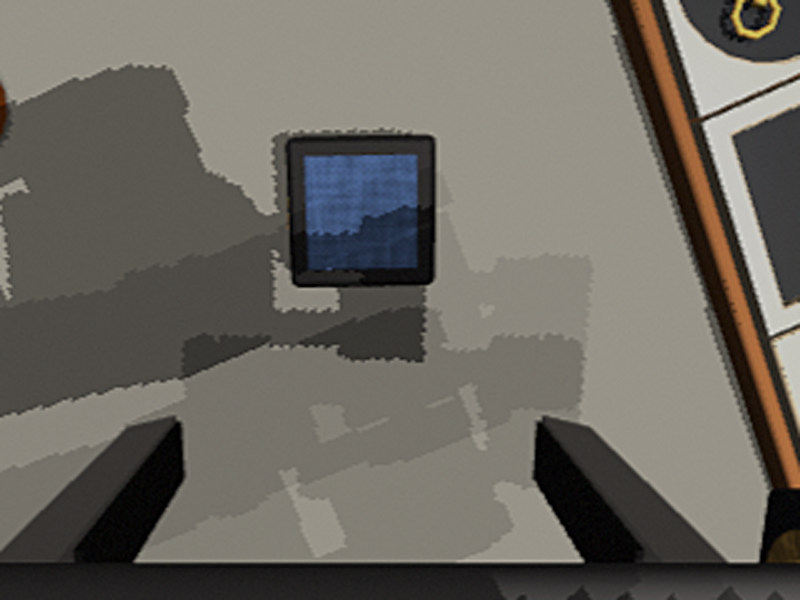

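Run:
```python
from h import *
import pickle
s=pickle.load(open('pics/w14.pkl','rb'))
def a(X,Y): return crop(X,Y,2.5,180,60)
w=wpts([a(361,211),a(287,210),a(435,210),a(361,135),a(361,285)],[42,42,42,42,42],s);print(w.round(1))
print(np.linalg.norm(w[1]-w[2]),np.linalg.norm(w[3]-w[4]))
c=[438.15,14.145,109.95,1.1698]
m=(w[1]+w[2]+w[3]+w[4])/4
print(m,delta(c,[*m[:2],0,1.1698]))
c2=[m[0],m[1],0,1.1698]
print(delta(c2,[638.8,4.6,0,1.588]))
```

```text
[[461.4  69.   42. ]
 [437.   79.8  42. ]
 [486.1  58.9  42. ]
 [471.7  93.1  42. ]
 [451.   44.4  42. ]]
53.38333380078762 52.938159548712356
[461.45854456  69.06013238  42.        ] (array([ 59.7,   0. , 110. ]), 0.0, 'j6', 0.55)
(array([  9.9, 188.4,   0. ]), -0.418, 'j6', -0.01)
```

Emit:
{"method": "jog_arm", "body": {"deltas": "59.5 0 0 0 94;59.5 0 40 0 94;59.5 0 80 0 94;59.5 0 106 0 94;59.5 0 114 0 94;59.5 0 114 0 94;59.5 0 114 0 45;59.5 0 114 0 45;59.5 0 114 0 45;59.5 0 114 0 45", "squeeze": 30}}

```text
clock: 29.7
eef_pos: [461.5, 68.9, -3.8]
eef_rot: [3.141, -0.0, 1.17]
wrist_force: [0.7, -0.1, 0.2]
finger_gap: 57.4
```

Run:
```python
from h import *
c=apply([438.15,14.145,109.95,1.1698],[59.5,0,114,0]);print(c,manip.read_state()['finger_gap'])
print(delta(c,[638.8,4.6,c[2]+80,1.588]))
```

```text
[461.37498168409917, 68.92501666459454, -4.049999999999997, 1.1698] 57.37102286781164
(array([ 10. , 188.5, -80. ]), -0.418, 'j6', -0.01)
```

Emit:
{"method": "jog_arm", "body": {"deltas": "0 0 0 0 45;0 0 0 0 45;0 0 0 0 45;0 0 0 0 45;0 0 -10 0 45;0 0 -30 0 45;0 0 -60 0 45;0 0 -80 0 45;0 0 -80 0 45;0 0 -80 0 45"}}

```text
clock: 30.95
eef_pos: [460.9, 68.9, 75.2]
eef_rot: [-3.141, 0.0, 1.17]
wrist_force: [0.4, -0.0, -1.6]
finger_gap: 53.8
```

Emit:
{"method": "jog_arm", "body": {"deltas": "2 35 0 -0.08 45;4 75 0 -0.17 45;6 115 0 -0.26 45;8 155 0 -0.35 45;10 180 0 -0.418 45;10 188.5 0 -0.418 45;10 188.5 0 -0.418 45;10 188.5 0 -0.418 45;10 188.5 0 -0.418 45;10 188.5 0 -0.418 45"}}

```text
clock: 32.2
eef_pos: [638.7, 4.7, 76.2]
eef_rot: [3.141, 0.0, 1.588]
wrist_force: [-0.5, -1.6, -0.8]
finger_gap: 54.3
```

Run:
```python
from h import *
c=apply([461.375,68.925,75.95,1.1698],[10,188.5,0,-.418]);print(c)
s,p,d=wgrab('w15');print(s['eef_pos'],s['eef_rot'],s['wrist_force'],s['finger_gap'])
```

```text
[638.8251337498666, 4.55342217131502, 75.95, 1.5877999999999999]
[638.65565469   4.71728218  76.18586802] [3.14135281e+00 2.53334667e-05 1.58779543e+00] [-0.54805987 -1.58746293 -0.81597552] 54.27307416254442
```

View pics/w15.png

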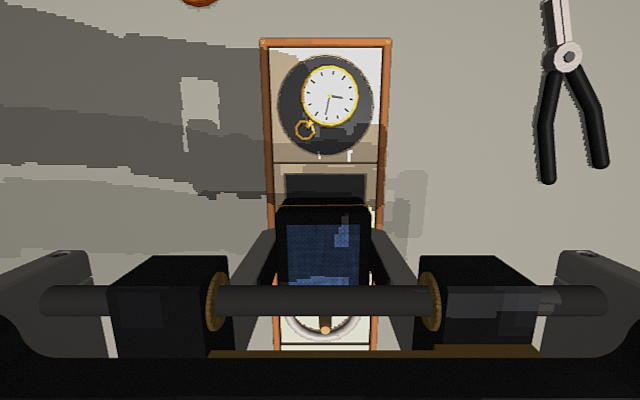

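The box is held square above its recess, aligned with the tray. I'll lower it.

Emit:
{"method": "jog_arm", "body": {"deltas": "0 0 15 0 45;0 0 30 0 45;0 0 42 0 45;0 0 51 0 45;0 0 56 0 45;0 0 58.5 0 45;0 0 60 0 45;0 0 61 0 45;0 0 61.5 0 45;0 0 61.5 0 45"}}

```text
clock: 33.5
eef_pos: [638.9, 4.5, 14.5]
eef_rot: [3.141, 0.0, 1.588]
wrist_force: [1.0, -0.2, -1.1]
finger_gap: 53.8
```

Emit:
{"method": "jog_arm", "body": {"deltas": "0 0 0.3 0 45;0 0 0.7 0 45;0 0 0.7 0 45;0 0 0.7 0 68;0 0 0.7 0 68;0 0 0.7 0 68;0 0 0.7 0 68;0 0 -5 0 68;0 0 -40 0 68;0 0 -80 0 68"}}

```text
clock: 34.75
eef_pos: [638.5, 4.6, 95.4]
eef_rot: [-3.141, -0.0, 1.588]
wrist_force: [-0.4, 0.1, 0.7]
finger_gap: 67.7
```

Emit:
{"method": "jog_arm", "body": {"deltas": "0 -40 -60 0 68;0 -90 -60 0 68;0 -140 -60 0 68;0 -190 -60 0 68;0 -240 -60 0 68;0 -240 -60 0 68;0 -240 -60 0 68;0 -240 -60 0 68;0 -240 -60 0 68;0 -240 -60 0 68"}}

```text
clock: 36.0
eef_pos: [399.1, 0.5, 154.2]
eef_rot: [-3.141, -0.0, 1.588]
wrist_force: [-0.4, -0.2, 0.6]
finger_gap: 68.3
```

Run:
```python
from h import *
grab('scene','sc16');grab('top','top16')
print(manip.read_state()['wrist_force'])
p=cv2.imread('pics/sc16.png');cv2.imwrite('pics/sc16c.png',cv2.resize(p[140:345,140:460],None,fx=2.5,fy=2.5,interpolation=cv2.INTER_CUBIC))
a=cv2.imread('pics/top16.png')[115:180,260:425];cv2.imwrite('pics/top16c.png',cv2.resize(a,None,fx=4.8,fy=4.8,interpolation=cv2.INTER_CUBIC))
```

```text
[-0.47847615 -0.3730162   0.85717825]
```

View pics/sc16c.png

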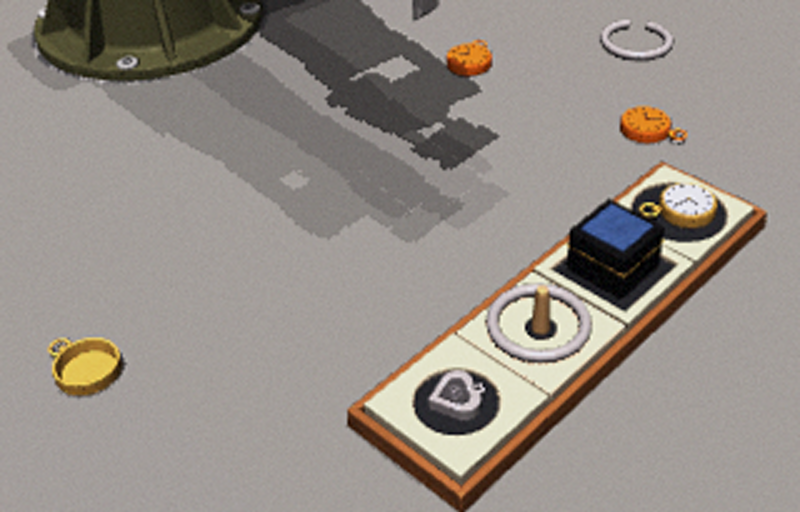

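View pics/top16c.png

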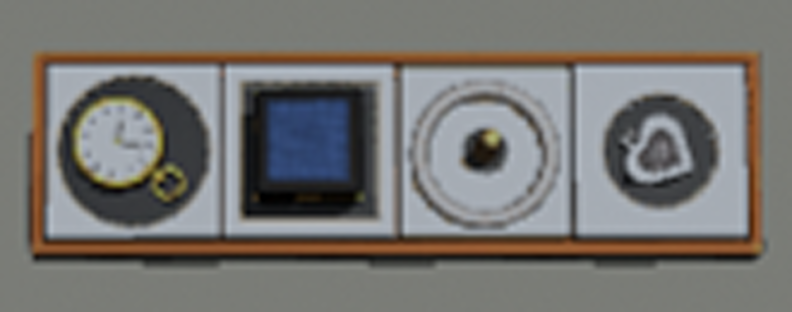

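Both views show all four pieces on their own inserts, with the sawn bangle, the empty case and the orange look-alikes where they were. The arm is clear, so I'm handing in.

Run:
```python
from h import *
print(workorder.sign_off(), manip.read_state()['clock'])
```

```text
the job is handed in; nothing more can be done
the job is handed in; nothing more can be done
```

I placed all four finished pieces in the order given: bangle over the spindle, watch face up, heart locket, then ring box. Each was lowered to its seat before release. The job was handed in at about 36 s of the 93 s allowed.

**Last checks:**
- **Placement:** the final scene and top pictures show each piece inside its own insert. The watch's bow lies within the large recess. I judged flatness by eye and did not measure it.
- **Left alone:** the sawn bangle, the empty case and the orange look-alikes appear where they were, and the arm stands clear.
- **Force:** readings stayed at 6.5 N or less at the end of each move. The highest came while gripping the locket.

**What disagreed:** the given `tcp_to_tips` of +14 mm was wrong. The fingertips are about 16 mm behind the TCP, on the other side from the stated value. Because of this, my first two tries at gripping the bangle closed above it, without moving it. I measured the true length in the wrist camera's depth picture and used that for every later grasp, all of which held first time.

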